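# Load two reagent cartridges, nose up, on the analyser's sloping ramp

## Task

Load the two white reagent cartridges from the bench into the two bays of the sloping ramp, one in each, caps outward and lying flat, both the same way round: the nose tab pointing up the slope, in the notch. Lay each cartridge down flush with the sloping deck before letting go, do not drop or flop it in, and leave the glove box, the jar and the tape roll where they are.

Things in the scene. Friction and masses are not known exactly. Their poses are not given: they have to be found in the camera images.
- cartridge_1: loose white plastic reagent cartridge: block 90 long (x) x 36 wide (y) x 42 high (z); on top two grey screw caps (27 across, 9 high) at x = -22 and +22; one nose tab on the +x end only, 21 long, 16 wide, 4 to 20 above the underside. Starts upright on the bench. Origin: centre of the block's underside; x towards the nose tab, z up through the caps. 110 to 225 g. The two are alike
- cartridge_2: loose white plastic reagent cartridge: block 90 long (x) x 36 wide (y) x 42 high (z); on top two grey screw caps (27 across, 9 high) at x = -22 and +22; one nose tab on the +x end only, 21 long, 16 wide, 4 to 20 above the underside. Starts upright on the bench. Origin: centre of the block's underside; x towards the nose tab, z up through the caps. 110 to 225 g. The two are alike
- cartridge_1_nose (a point): centre of the end face of that cartridge's nose tab, at x = 66, z = 12 mm in its frame
- cartridge_2_nose (a point): the same point of the other cartridge
- bay_left (a point): centre of the left (+y) bay's floor (z = 0) on the deck, axes as the deck's: x up the slope to the notch, z square to the deck. The bay takes the 90 x 36 block within 100 along x and 46 along y. The bays are 80 apart
- bay_right (a point): centre of the right (-y) bay's floor (z = 0) on the deck, axes as the deck's: x up the slope to the notch, z square to the deck. The bay takes the 90 x 36 block within 100 along x and 46 along y. The bays are 80 apart
- deck: dark grey deck sloping 30 degrees, low edge towards the robot, two bays at y = +40 and -40. Origin: centre of its top face; x up the slope, y left, z square to it. Each bay (white edges): closed lip 9 high at the low end (x = -50), two stops 9 high at the high end (x = +50) with a 28 wide notch between for the nose tab; corner guides 6 high, 46 apart, none for x within +-29 (finger room)
- ramp: fixed white stand of the deck, 128 deep x 222 wide. Origin: on the bench, 58 below the deck's centre; x to its high, far side, z up. A white reader bar crosses over both bays on posts at y = +-104: x = 35 to 49, z = 145 to 165 in this frame. A gripper pointing straight down over a bay's centre can hit it; a tool square to the deck clears it
- glove_box: bystander: a closed white carton glove box with a dark blue band, 120 x 220 x 70 high, loose; origin: centre of its underside
- bottle: bystander: a white round plastic jar with a black cap, 68 across, 130 high, loose; origin: centre of its underside
- tape_roll: bystander: a tan roll of tape lying flat, 90 across, 24 high, loose; origin: centre of its underside

How it is judged:
By the outcome, as a careful person would: the job done as asked, in the order asked, and still so for the second after the job is handed in, with the robot touching nothing.
It also fails if it takes over 58 s, if anything falls off the work surface, if the arm or the gripper's body presses on something with over 40 N, if the wrist force passes 120 N, or if a joint passes its speed limit or range.

## Robot

A 6-joint arm with a two-finger parallel gripper is mounted at the origin on the work surface. World frame = base frame: x ahead of the robot, y to its left, z up, the work surface at z = 0. Lengths are in m, angles in rad, forces in N, time in s.
With the tool pointing down it reaches from about 0.3 to 0.775 m from the base axis. Payload 14.6 kg.
Tool frame: the origin (TCP) lies midway between the tips of the shut fingers; the grasp point (between the pads) lies 19 mm behind it (tcp_to_grasp is the distance from the TCP to the grasp point, in m); z points along the fingers, y is the line along which they close (so a half turn about z gives the same grasp; the last joint's range is limited). The gripper opens to 94 mm and grips with 3 to 60 N. Pads are 16 mm wide; open, the fingers measure 119 mm over their backs; the gripper's body (75 mm by 177 mm) begins 78 mm behind the grasp point.
Start: joints at [1.12, 0.3, 1.521, -0, 1.321, -0.067], TCP at [0.206, 0.51, 0.174] pointing down, gripper open.
Joint ranges: [-3.03, 3.03], [-0.79, 2.21], [0.23, 2.52], [-1.04, 4.18], [0, 3.07], [-2.55, 2.55]. Speed limits (rad/s): [2.22, 2.22, 2.57, 3.14, 3.14, 3.14].

## Interface

Orientations are given as [roll, pitch, yaw] about the fixed x, y, z axes, in that order (R = Rz(yaw) Ry(pitch) Rx(roll)).
In Python, from station import * gives the robot as it stands.
- The arm moves only by the tool send_rows, never from a script. Its argument "motion" is a list of rows, each a list of 3 entries, a list of its own where there are three numbers: the shift along the tool's x, y, z in units of 0.03 m (1.0 is 0.03 m), then the turn, a rotation vector about the tool's x, y, z in units of 0.12 rad (1.0 is 0.12 rad), then the opening, from -1 (shut) to 1 (fully open). In form: [[[x, y, z], [rx, ry, rz], grip], ...]. A call has 1 to 12 rows; each row shifts and turns the commanded pose from where the row before left it, along the tool's axes as they then stand; what a row does not reach is not made up. A row lasts 1/10 s, in which the tool goes at most 50 mm and 8.59 degrees, less where a joint would pass 70% of its speed; a pose out of reach is approached as far as the arm can. A call with a number of a shift or a turn outside -1 to 1 is refused whole. A call with a gripper value outside its range is refused whole. The fingers move at their own pace and stop on an object; "squeeze" is the grip in N (left out, the last holds). Time passes only in rows, so rows that do not move let the fingers close. It gives the time, the measured TCP pose, the force, the opening and the grip force at its end, in the units of the state.
- get_obs(): the state, without advancing time (a new reading comes with each control period).
- camera(name): name is "scene" or "top" or "wrist"; returns a dict with "pixels" (420x560x3 uint8, red, green, blue), "depth" (420x560 float32, m along the optical axis (not along the pixel's ray), 0 where there is no reading), "fx", "fy", "cx", "cy" (pixels), "rvec" (rotation vector, rad) and "tvec" (3), from world to camera coordinates, as OpenCV has them. Camera axes: x right, y down, z forward; pixel columns grow to the right and rows downward; lengths in m; the calibration is good to about 2 mm. A picture is of the moment at which its call begins.
- hand_in(): hands the job in; it is judged then, once.
The state is a dict: "time_s": time; "qpos": joint angles; "joint_vel": joint speeds; "tau": joint torques, N m; "ee_pos": TCP position; "eef_rot": TCP orientation; "force": force on the tool from outside, world axes, zero at the start; "moment": the same for the moment, N m; "grip_width": finger opening in m; "grip_force": force on a finger pad.
Only numpy, scipy, OpenCV 4.12 (cv2) and the standard library are available. Lean on these libraries where they do the work, as an engineer would, in place of code of your own. Each camera call takes 0.05 s, during which the arm holds its last target. There are 200 camera calls.

## Working session

There is one attempt and no reset: what is moved stays moved. The work goes in short steps, Python scripts to look and compute and a tool call to move; the robot and the scene stay as the last step left them, time stands still between calls to the robot, and variables do not carry over. Pictures are saved under pics/ and viewed, at most 10 in all, crops included, and the job is handed in when it is done.

Besides the shell and the picture viewer there is one more tool, called after ">>>" as a command line: name --argument value ..., lists and objects as JSON in quotes. send_rows: Moves the arm, as the interface text tells. Its arguments: {"type":"object","properties":{"motion":{"type":"array"},"squeeze":{"type":"number"}},"required":["motion"]}

```bash
mkdir -p pics; ls; python3 - <<'E'
from station import *
import cv2,numpy as np,pickle
s={}
for n in("scene","top"):
    c=camera(n); s[n]=c; cv2.imwrite(f"pics/{n}0.png",c["pixels"][:,:,::-1])
    R=cv2.Rodrigues(np.array(c["rvec"]))[0]; print(n,c["fx"],c["cx"],c["cy"],-R.T@np.array(c["tvec"]).ravel(),R.round(3).tolist())
pickle.dump(s,open("s0.pkl","wb"))
print(get_obs())
E
```

```text
pics
scene 424.8144505691211 278.8675342729247 215.77242390311855 [ 1.18602902 -0.06779021  0.78304826] [[0.024, 1.0, 0.02], [0.751, -0.005, -0.661], [-0.66, 0.031, -0.75]]
top 409.13296982104197 279.42052417387714 204.84652574436979 [ 0.39749916 -0.05618305  1.15815546] [[0.01, -1.0, 0.003], [-0.989, -0.011, -0.149], [0.149, -0.001, -0.989]]
{'time_s': 0.1, 'qpos': array([ 1.12036287e+00,  3.00420140e-01,  1.52153239e+00, -4.85449782e-05,
        1.32070298e+00, -6.65938212e-02]), 'joint_vel': array([-0.00210188, -0.00050278, -0.00044483,  0.00238627, -0.0021425 ,
       -0.00075058]), 'tau': array([ 8.40295779e-04, -5.32649946e+01, -3.53281474e+01,  7.08629144e-02,
        2.35951989e-02, -1.16098363e-04]), 'ee_pos': array([0.20585789, 0.50972356, 0.1736349 ]), 'eef_rot': array([-3.14052902e+00, -2.38098810e-05,  2.75776504e+00]), 'force': array([ 0.28336832, -0.00270787,  0.48862021]), 'moment': array([-0.00983881, -0.02672472,  0.00308477]), 'grip_force': 0.0, 'grip_width': 0.09386186447922444}
```

View pics/top0.png

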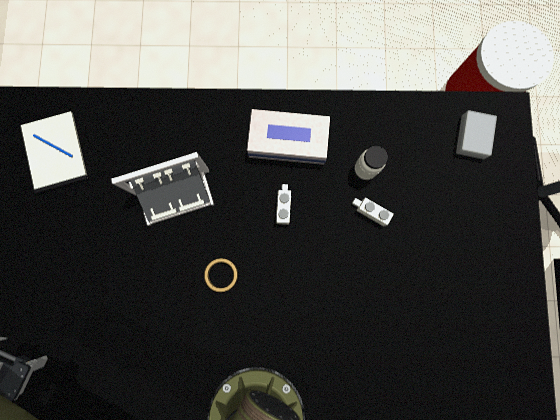

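View pics/scene0.png

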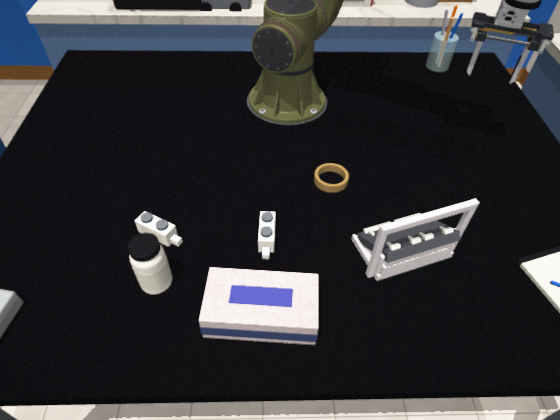

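The top view shows cartridge A at (284,205) with its nose up at (284,187), and cartridge B at (373,211) with its nose at (357,203). The ramp is around (178,190), turned about 14°. Next I'll measure these.

```bash
cat > h.py <<'E'
import cv2,numpy as np
def pose(c):
    R=cv2.Rodrigues(np.array(c["rvec"],float))[0]; return R,-R.T@np.array(c["tvec"],float).ravel()
def rays(c,uv):
    R,o=pose(c); uv=np.atleast_2d(uv).astype(float)
    d=np.c_[(uv[:,0]-c["cx"])/c["fx"],(uv[:,1]-c["cy"])/c["fy"],np.ones(len(uv))]
    return o,d@R
def onz(c,uv,z):
    o,d=rays(c,uv); return o+d*((z-o[2])/d[:,2])[:,None]
def cloud(c):
    v,u=np.mgrid[:420,:560]; o,d=rays(c,np.c_[u.ravel(),v.ravel()])
    P=o+d*c["depth"].ravel()[:,None]; P[c["depth"].ravel()==0]=np.nan
    return P.reshape(420,560,3)
E
python3 - <<'E'
import pickle; from h import *
s=pickle.load(open("s0.pkl","rb"))
for n,boxes in dict(top=dict(A=(270,180,300,228),B=(348,192,398,230)),scene=dict(A=(250,205,285,262),B=(130,205,188,250))).items():
    c=s[n];P=cloud(c);px=c["pixels"].astype(int)
    for k,(a,b,e,f) in boxes.items():
        Q=P[b:f,a:e]; z=Q[...,2]; g=px[b:f,a:e].mean(2)
        cap=((z>.046)&(z<.058)).astype(np.uint8); nn,l,st,ce=cv2.connectedComponentsWithStats(cap)
        print(n,k,"zmax",np.nanpercentile(z,99.5))
        for i in range(1,nn):
            if st[i,4]>15: print(" cap by height",st[i,4],onz(c,ce[i]+[a,b],.051).round(4))
        m=(z>.025)&(z<.06); 
        r=cv2.minAreaRect(onz(c,np.argwhere(cap)[:,::-1]+[a,b],.051)[:,:2].astype(np.float32)); print(" caps rect",r)
        m=(z>.037)&(z<.046); r=cv2.minAreaRect((Q[m][:,:2]).astype(np.float32)); print(" top rect",r, m.sum())
        m=(z>.012)&(z<.026); print(" nose-height pts mean",Q[m].mean(0).round(3),m.sum())
# ramp
for n,(a,b,e,f) in dict(top=(105,145,220,230),scene=(345,200,480,280)).items():
    c=s[n];Q=cloud(c)[b:f,a:e]; px=c["pixels"][b:f,a:e].astype(int); g=px.mean(2); z=Q[...,2]
    m=(g>30)&(g<110)&(z>.015)&(z<.11); X=Q[m]
    for _ in range(6):
        k=X.mean(0); w=np.linalg.svd(X-k)[2][2]; w*=np.sign(w[2]); X=X[abs((X-k)@w)<.004]
    print(n,"deck",len(X),k,w,"tilt",np.degrees(np.arccos(w[2])),"yaw",np.degrees(np.arctan2(-w[1],-w[0])))
    m=(z>.14)&(z<.175); print(" bar",m.sum(),Q[m].mean(0),cv2.minAreaRect(Q[m][:,:2].astype(np.float32)),np.nanmax(z))
    cv2.imwrite(f"pics/r_{n}.png",cv2.resize(c["pixels"][b:f,a:e,::-1],None,fx=5,fy=5,interpolation=cv2.INTER_NEAREST))
E
```

```text
top A zmax 0.054801671566456815
 cap by height 77 [[ 0.5853 -0.0698  0.051 ]]
 cap by height 71 [[ 0.5416 -0.0676  0.051 ]]
 caps rect ((0.5678964257240295, -0.06831487268209457), (0.03143921494483948, 0.0793038010597229), 83.76229095458984)
 top rect ((0.5634985566139221, -0.06852344423532486), (0.035859376192092896, 0.08931677043437958), 86.85796356201172) 262
 nose-height pts mean [ 0.611 -0.071  0.021] 40
top B zmax 0.055285561270112776
 cap by height 80 [[ 0.5634 -0.3033  0.051 ]]
 cap by height 82 [[ 0.5416 -0.3418  0.051 ]]
 caps rect ((0.552234411239624, -0.3218201696872711), (0.08712437748908997, 0.03260641172528267), 60.08192443847656)
 top rect ((0.5524712800979614, -0.3235044777393341), (0.09032461792230606, 0.03711385652422905), 59.39320755004883) 249
 nose-height pts mean [ 0.563 -0.291  0.02 ] 85
scene A zmax 0.05359942193337675
 cap by height 98 [[ 0.5422 -0.0661  0.051 ]]
 cap by height 102 [[ 0.5859 -0.0685  0.051 ]]
 caps rect ((0.5638203024864197, -0.06815661489963531), (0.02693841978907585, 0.0743425115942955), 86.36145782470703)
 top rect ((0.56275475025177, -0.
[... 460 characters left out ...]
372183695435524), 59.97645950317383) 320
 nose-height pts mean [ 0.574 -0.299  0.02 ] 179
top deck 2169 [0.6014883  0.24346116 0.0597051 ] [-0.47378971 -0.16153449  0.8656962 ] tilt 30.037702148418877 yaw 18.826364374916384
 bar 652 [0.63700019 0.2538087  0.16223894] ((0.6386144161224365, 0.25427329540252686), (0.015454819425940514, 0.22151899337768555), 18.793720245361328) 0.17148483270459802
scene deck 808 [0.61428787 0.24556733 0.06669761] [-0.39056272 -0.15866734  0.90679956] tilt 24.933245487480665 yaw 22.109604720574854
 bar 1076 [0.64341857 0.24874065 0.16090174] ((0.6382270455360413, 0.256065309047699), (0.015621052123606205, 0.2244318574666977), 18.6944637298584) 0.16916831129491972
```

View pics/r_top.png

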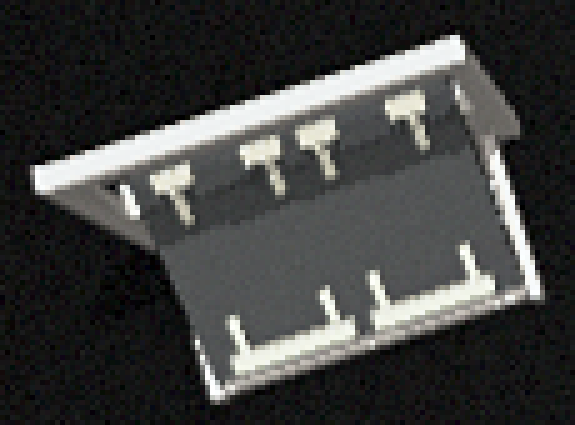

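The crop shows the deck with both bay lips at the low end (lower edge) and the four stops under the bar. Ramp yaw is about 18.75°. I'll check the deck frame against the white lips and guides, and find the jar.

```bash
cat >> h.py <<'E'
yaw=np.radians(18.75); Rr=cv2.Rodrigues(np.array([0,0,yaw]))[0]
O=np.array([.5986,.2417,.058]); D=Rr@cv2.Rodrigues(np.array([0,-np.pi/6,0]))[0]
def ondeck(c,uv,z):
    o,d=rays(c,uv); o=(o-O)@D; d=d@D; return o+d*((z-o[2])/d[:,2])[:,None]
E
python3 - <<'E'
import pickle; from h import *
s=pickle.load(open("s0.pkl","rb"))
print(D.round(3))
c=s["top"];a,b,e,f=105,145,220,230
px=c["pixels"][b:f,a:e].astype(np.uint8)
m=((px.min(2)>140)&(px[...,0].astype(int)-px[...,2]>8)).astype(np.uint8)
nn,l,st,ce=cv2.connectedComponentsWithStats(m)
for i in range(1,nn):
    if st[i,4]>12:
        uv=np.argwhere(l==i)[:,::-1]+[a,b]; q=ondeck(c,uv,.0075); print(st[i,4],(ce[i]+[a,b]).round(1),"x",(q[:,0].min()*1e3).round(1),(q[:,0].max()*1e3).round(1),"y",(q[:,1].min()*1e3).round(1),(q[:,1].max()*1e3).round(1))
for n in s:
    P=cloud(s[n]); 
    m=(P[...,0]>.55)&(P[...,0]<.75)&(P[...,1]>-.4)&(P[...,1]<-.2)&(P[...,2]>.07)&(P[...,2]<.15)
    X=P[m]; print(n,"jar",cv2.minEnclosingCircle(X[:,:2].astype(np.float32)),X[:,2].max()); T=X[X[:,2]>.118];print(cv2.minEnclosingCircle(T[:,:2].astype(np.float32)),T.mean(0))
for n in ("bay_left","bay_right"):
    y=.04 if "left" in n else -.04; print(n,O+D@[0,y,0])
E
```

```text
[[ 0.82  -0.321 -0.473]
 [ 0.278  0.947 -0.161]
 [ 0.5    0.     0.866]]
45 [186.4 167.1] x 30.8 61.0 y -74.8 -54.6
48 [168.3 172.6] x 32.6 60.9 y -26.1 -5.4
41 [157.9 176.3] x 30.4 61.2 y 4.3 25.5
42 [139.6 182.2] x 30.4 61.4 y 53.2 74.3
67 [195.9 205.6] x -68.4 -45.0 y -77.0 -24.7
36 [182.3 207.7] x -66.9 -35.7 y -30.8 -3.7
100 [163.  215.2] x -68.4 -36.7 y 1.4 76.8
scene jar ((0.6844214200973511, -0.30374473333358765), 0.03394968435168266) 0.1335077025931647
((0.6822552680969238, -0.30455318093299866), 0.030698901042342186) [ 0.68618074 -0.30303165  0.12926962]
top jar ((0.6821467876434326, -0.30521640181541443), 0.034194137901067734) 0.1353212121371543
((0.6829935312271118, -0.30598607659339905), 0.030379977077245712) [ 0.68147219 -0.30477634  0.1304863 ]
bay_left [0.58574242 0.27957721 0.058     ]
bay_right [0.61145758 0.20382279 0.058     ]
```

```bash
cat >> h.py <<'E'
from scipy.spatial.transform import Rotation as Rot
def tool(nose_yaw_deg,flip,tilt=False):
    """tool z into the cartridge top; tool x along nose (flip: against)"""
    B=D if tilt else Rot.from_euler('z',nose_yaw_deg,degrees=True).as_matrix()
    s=-1 if flip else 1
    return np.c_[s*B[:,0],-s*B[:,1],-B[:,2]]
def plan(ob,p,T):
    R=Rot.from_euler('xyz',ob["eef_rot"]).as_matrix()
    rv=Rot.from_matrix(R.T@T).as_rotvec()/.12; sh=T.T@(np.array(p)-ob["ee_pos"])/.03
    print("t",round(ob["time_s"],1),"pos",ob["ee_pos"].round(4),"q",ob["qpos"].round(2),"F",np.round(ob["force"],1),"w",round(ob["grip_width"],4),"gf",round(ob["grip_force"],1))
    print(" turn(units)",rv.round(2)," then shift",sh.round(2)," now-frame shift",(R.T@(np.array(p)-ob["ee_pos"])/.03).round(2))
E
python3 -c "
from station import *;from h import *
plan(get_obs(),[.5637,-.068,.11],tool(-2.9,True))"
```

```text
t 0.1 pos [0.2059 0.5097 0.1736] q [ 1.12  0.3   1.52 -0.    1.32 -0.07] F [ 0.3 -0.   0.5] w 0.0939 gf 0.0
 turn(units) [-0.01 -0.   -2.78]  then shift [-12.89 -18.63   2.12]  now-frame shift [-18.27 -13.39   2.13]
```

>>> send_rows --motion '[[[0, 0, 0], [0, 0, -0.93], 1], [[0, 0, 0], [0, 0, -0.93], 1], [[0, 0, 0], [0, 0, -0.92], 1], [[-0.6, -0.9, 0], [0, 0, 0], 1], [[-0.6, -0.9, 0], [0, 0, 0], 1], [[-0.6, -0.9, 0], [0, 0, 0], 1], [[-0.6, -0.9, 0], [0, 0, 0], 1], [[-0.6, -0.9, 0], [0, 0, 0], 1], [[-0.6, -0.9, 0], [0, 0, 0], 1], [[-0.6, -0.9, 0], [0, 0, 0], 1], [[-0.6, -0.9, 0], [0, 0, 0], 1], [[-0.6, -0.9, 0], [0, 0, 0], 1]]' --squeeze 25

```text
time_s: 1.3
ee_pos: [0.3559, 0.2579, 0.174]
eef_rot: [-3.141, -0.0, 3.091]
force: [1.1, 0.2, -0.1]
grip_width: 0.094
grip_force: 0.0
```

>>> send_rows --motion '[[[-0.6, -0.9, 0], [0, 0, 0], 1], [[-0.6, -0.9, 0], [0, 0, 0], 1], [[-0.6, -0.9, 0], [0, 0, 0], 1], [[-0.6, -0.9, 0], [0, 0, 0], 1], [[-0.6, -0.9, 0.1], [0, 0, 0], 1], [[-0.6, -0.9, 0.2], [0, 0, 0], 1], [[-0.6, -0.9, 0.3], [0, 0, 0], 1], [[-0.6, -0.9, 0.3], [0, 0, 0], 1], [[-0.6, -0.9, 0.3], [0, 0, 0], 1], [[-0.6, -0.9, 0.3], [0, 0, 0], 1], [[-0.5, -0.4, 0.3], [0, 0, 0], 1], [[0, 0, 0.2], [0, 0, 0], 1]]'

```text
time_s: 2.5
ee_pos: [0.5367, -0.0338, 0.1129]
eef_rot: [3.142, -0.001, 3.089]
force: [-0.7, 0.7, 0.3]
grip_width: 0.094
grip_force: 0.0
```

```bash
python3 -c "
from station import *;from h import *
plan(get_obs(),[.5637,-.068,.008],tool(-2.9,True))
c=camera('wrist');cv2.imwrite('pics/w1.png',c['pixels'][:,:,::-1])
P=cloud(c);z=P[...,2];m=((z>.046)&(z<.056)&(abs(P[...,0]-.56)<.1)&(abs(P[...,1]+.07)<.08)).astype(np.uint8)
n,l,st,ce=cv2.connectedComponentsWithStats(m)
for i in range(1,n):
  if st[i,4]>100: print(st[i,4],ce[i],onz(c,ce[i],.051))
"
```

```text
t 2.5 pos [ 0.5367 -0.0338  0.1129] q [-0.13  0.33  1.63 -0.    1.18 -1.65] F [-0.7  0.7  0.3] w 0.094 gf 0.0
 turn(units) [ 0.   -0.01 -0.01]  then shift [-0.96 -1.09  3.5 ]  now-frame shift [-0.96 -1.09  3.5 ]
848 [237.92688679 217.44811321] [[ 0.54185912 -0.06717176  0.051     ]]
785 [239.63949045 266.69681529] [[ 0.58541176 -0.06938698  0.051     ]]
```

>>> send_rows --motion '[[[-0.48, -0.55, 0], [0, 0, 0], 1], [[-0.48, -0.54, 0], [0, 0, 0], 1], [[0, 0, 0.7], [0, 0, 0], 1], [[0, 0, 0.7], [0, 0, 0], 1], [[0, 0, 0.7], [0, 0, 0], 1], [[0, 0, 0.7], [0, 0, 0], 1], [[0, 0, 0.5], [0, 0, 0], 1], [[0, 0, 0.2], [0, 0, 0], 1], [[0, 0, 0], [0, 0, 0], 1]]'

```text
time_s: 3.45
ee_pos: [0.563, -0.066, 0.0089]
eef_rot: [3.141, -0.001, 3.092]
force: [-0.7, 0.5, 0.5]
grip_width: 0.0942
grip_force: 0.0
```

```bash
python3 -c "
from station import *;from h import *
plan(get_obs(),[.5637,-.068,.008],tool(-2.9,True))"
```

```text
t 3.5 pos [ 0.563  -0.066   0.0089] q [-0.18  0.52  1.62 -0.    1.   -1.7 ] F [-0.7  0.5  0.5] w 0.0942 gf 0.0
 turn(units) [ 0.   -0.01  0.01]  then shift [-0.03 -0.07  0.03]  now-frame shift [-0.03 -0.07  0.03]
```

Close now, with a small correction, then lift.

>>> send_rows --motion '[[[-0.03, -0.07, 0.03], [0, 0, 0], 1], [[0, 0, 0], [0, 0, 0], -0.4], [[0, 0, 0], [0, 0, 0], -1], [[0, 0, 0], [0, 0, 0], -1], [[0, 0, 0], [0, 0, 0], -1], [[0, 0, 0], [0, 0, 0], -1], [[0, 0, 0], [0, 0, 0], -1], [[0, 0, 0], [0, 0, 0], -1]]' --squeeze 25

```text
time_s: 4.25
ee_pos: [0.5641, -0.0685, 0.0083]
eef_rot: [-3.142, -0.0, 3.091]
force: [-0.8, -0.7, -0.1]
grip_width: 0.0413
grip_force: 0.0
```

```bash
python3 -c "
from station import *;from h import *
plan(get_obs(),[.5637,-.068,.2],tool(-2.9,True))"
```

```text
t 4.2 pos [ 0.5641 -0.0685  0.0083] q [-0.19  0.53  1.62 -0.    1.   -1.71] F [-0.8 -0.7 -0.1] w 0.0413 gf 0.0
 turn(units) [-0. -0.  0.]  then shift [ 0.01  0.02 -6.39]  now-frame shift [ 0.01  0.02 -6.39]
```

>>> send_rows --motion '[[[0, 0, 0], [0, 0, 0], -1], [[0, 0, 0], [0, 0, 0], -1], [[0, 0, 0], [0, 0, 0], -1], [[0, 0, -0.3], [0, 0, 0], -1], [[0, 0, -0.8], [0, 0, 0], -1], [[0, 0, -1], [0, 0, 0], -1], [[0, 0, -1], [0, 0, 0], -1], [[0, 0, -1], [0, 0, 0], -1], [[0, 0, -1], [0, 0, 0], -1], [[0, 0, -1], [0, 0, 0], -1]]'

```text
time_s: 5.25
ee_pos: [0.5638, -0.0686, 0.1931]
eef_rot: [-3.141, 0.0, 3.091]
force: [0.6, -0.2, -1.5]
grip_width: 0.0356
grip_force: 25.0
```

```bash
python3 -c "
from station import *;from h import *
plan(get_obs(),O+D@[-.02,.04,.10],tool(0,True,True))"
```

```text
t 5.2 pos [ 0.5638 -0.0686  0.1931] q [-0.19  0.33  1.44 -0.    1.37 -1.71] F [ 0.6 -0.2 -1.5] w 0.0356 gf 25.0
 turn(units) [-0.83 -4.31 -3.07]  then shift [-0.91 10.75  2.78]  now-frame shift [ 1.94 10.8   1.95]
```

>>> send_rows --motion '[[[0, 0, 0], [-0.14, -0.72, -0.51], -1], [[0, 0, 0], [-0.14, -0.72, -0.51], -1], [[0, 0, 0], [-0.14, -0.72, -0.51], -1], [[0, 0, 0], [-0.14, -0.72, -0.51], -1], [[0, 0, 0], [-0.14, -0.72, -0.51], -1], [[0, 0, 0], [-0.13, -0.71, -0.52], -1], [[0, 0.5, 0], [0, 0, 0], -1], [[0, 0.9, 0], [0, 0, 0], -1], [[0, 0.9, 0], [0, 0, 0], -1], [[0, 0.9, 0], [0, 0, 0], -1], [[0, 0.9, 0], [0, 0, 0], -1], [[0, 0.9, 0], [0, 0, 0], -1]]'

```text
time_s: 6.45
ee_pos: [0.5153, 0.0744, 0.1919]
eef_rot: [3.141, 0.524, -2.815]
force: [-0.1, -0.4, -0.9]
grip_width: 0.0352
grip_force: 25.0
```

>>> send_rows --motion '[[[0, 0.9, 0], [0, 0, 0], -1], [[0, 0.9, 0], [0, 0, 0], -1], [[0, 0.9, 0], [0, 0, 0], -1], [[0, 0.9, 0], [0, 0, 0], -1], [[0, 0.9, 0], [0, 0, 0], -1], [[0, 0.9, 0], [0, 0, 0], -1], [[0, 0.5, 0], [0, 0, 0], -1], [[0, 0, 0.5], [0, 0, 0], -1], [[0, 0, 0.9], [0, 0, 0], -1], [[0, 0, 0.5], [0, 0, 0], -1], [[0, 0, 0], [0, 0, 0], -1]]'

```text
time_s: 7.55
ee_pos: [0.4857, 0.25, 0.1405]
eef_rot: [-3.142, 0.521, -2.815]
force: [-0.3, -0.0, -1.3]
grip_width: 0.0353
grip_force: 25.0
```

```bash
python3 - <<'E'
from station import *;from h import *
plan(get_obs(),O+D@[-.02,.04,.05],tool(0,True,True))
for n in("scene","wrist"):
    c=camera(n); cv2.imwrite(f"pics/{n}2.png",c["pixels"][:,:,::-1])
E
```

```text
t 7.5 pos [0.4857 0.25   0.1405] q [ 0.44  0.04  2.01 -0.1   0.58 -1.39] F [-0.3 -0.  -1.3] w 0.0353 gf 25.0
 turn(units) [-0.   -0.02 -0.  ]  then shift [-0.97 -0.14  2.45]  now-frame shift [-0.98 -0.14  2.45]
```

View pics/wrist2.png

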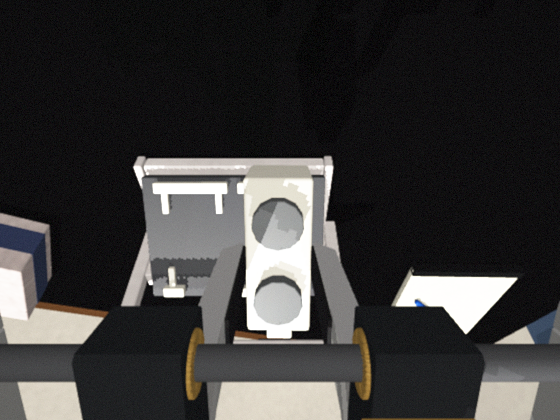

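The wrist view shows the cartridge held straight, with caps at (277,223) and (277,300), nose at (280,330) towards the notch side, over the left bay.

>>> send_rows --motion '[[[-0.5, -0.14, 0.7], [0, -0.02, 0], -1], [[-0.47, 0, 0.9], [0, 0, 0], -1], [[0, 0, 0.6], [0, 0, 0], -1], [[0, 0, 0.25], [0, 0, 0], -1], [[0, 0, 0], [0, 0, 0], -1], [[0, 0, 0], [0, 0, 0], -1]]'

```text
time_s: 8.25
ee_pos: [0.5461, 0.2664, 0.0942]
eef_rot: [3.141, 0.527, -2.815]
force: [-0.6, -0.1, -1.5]
grip_width: 0.0351
grip_force: 25.0
```

```bash
cat > chk.py <<'E'
from station import *;from h import *
import sys
y=float(sys.argv[1]);x=float(sys.argv[2]);hh=float(sys.argv[3]);flip=sys.argv[4]=="1"
ob=get_obs(); plan(ob,O+D@[x,y,hh],tool(0,flip,True))
t=(ob["ee_pos"]-O)@D; print("tcp in deck mm",(t*1e3).round(1))
c=camera("wrist"); P=cloud(c); Q=(P-O)@D; top=t[2]-.0083+.051
m=((abs(Q[...,2]-top)<.004)&(abs(Q[...,1]-t[1])<.025)&(abs(Q[...,0]-t[0])<.06)).astype(np.uint8)
n,l,st,ce=cv2.connectedComponentsWithStats(m)
for i in range(1,n):
  if st[i,4]>200: print("cap",st[i,4],ce[i].round(0),(ondeck(c,ce[i],top)[0]*1e3).round(1),"z",np.median(Q[l==i][:,2])*1e3)
# deck white features seen by wrist, in the deck frame
px=c["pixels"].astype(int); w=((px.min(2)>130)&(abs(Q[...,2]-.008)<.0035)&(abs(Q[...,0])<.075)&(abs(Q[...,1])<.09)).astype(np.uint8)
n,l,st,ce=cv2.connectedComponentsWithStats(w)
for i in range(1,n):
  if st[i,4]>40: q=Q[l==i]*1e3; print("feat",st[i,4],"x",np.percentile(q[:,0],[2,98]).round(1),"y",np.percentile(q[:,1],[2,98]).round(1))
E
python3 chk.py .04 0 .03 1
```

```text
t 8.2 pos [0.5461 0.2664 0.0942] q [ 0.42  0.24  1.9  -0.1   0.47 -1.41] F [-0.6 -0.1 -1.5] w 0.0351 gf 25.0
 turn(units) [ 0.    0.03 -0.01]  then shift [-0.6  -0.01  0.74]  now-frame shift [-0.6  -0.01  0.74]
tcp in deck mm [-18.1  40.2  52.3]
cap 2159 [277. 225.] [-40.5  39.   95. ] z 95.95365801485984
cap 1857 [277. 302.] [ 3. 39. 95.] z 95.91180228740282
feat 1874 x [-58.5 -29.8] y [-73.3  -7.1]
feat 942 x [-58.7 -29.8] y [ 5.4 73.2]
feat 387 x [31.  57.7] y [-74.2 -55. ]
feat 47 x [34.5 51. ] y [65.  67.8]
feat 59 x [51.6 60.2] y [ 8.4 12.7]
feat 61 x [51.3 60.5] y [65.2 69.3]
```

>>> send_rows --motion '[[[0, 0, 0.4], [0, 0, 0], -1], [[0, 0, 0.4], [0, 0.03, 0], -1], [[-0.32, 0, 0], [0, 0, 0], -1], [[-0.3, 0, 0], [0, 0, 0], -1], [[0, 0, 0.2], [0, 0, 0], -1], [[0, 0, 0.2], [0, 0, 0], -1], [[0, 0, 0], [0, 0, 0], -1], [[0, 0, 0], [0, 0, 0], -1]]'

```text
time_s: 9.1
ee_pos: [0.5783, 0.2772, 0.0708]
eef_rot: [3.141, 0.522, -2.815]
force: [0.1, -0.3, -0.6]
grip_width: 0.0351
grip_force: 25.0
```

```bash
python3 chk.py .0402 .0005 .0083 1
```

```text
t 9.1 pos [0.5783 0.2772 0.0708] q [ 0.41  0.35  1.82 -0.09  0.45 -1.42] F [ 0.1 -0.3 -0.6] w 0.0351 gf 25.0
 turn(units) [ 0.   -0.01 -0.  ]  then shift [-0.03  0.    0.22]  now-frame shift [-0.03  0.    0.22]
tcp in deck mm [-0.4 40.1 15. ]
cap 2155 [277. 225.] [-22.6  38.9  57.7] z 58.786278085458
cap 1846 [277. 302.] [20.9 38.9 57.7] z 58.489213421278286
feat 2564 x [-58.4 -29.4] y [-73.2  -7.1]
feat 2474 x [-58.6 -29.8] y [ 6.5 72.4]
feat 306 x [30.8 52.5] y [-72.7 -56.4]
feat 189 x [30.5 50. ] y [-17.1 -11.5]
feat 153 x [39.5 60.5] y [12.1 17. ]
feat 41 x [50.7 52.5] y [-25.5 -16.6]
feat 103 x [51.3 60.9] y [60.8 66.3]
```

Centred, 6.7 mm above. I'll lower gently until it touches.

>>> send_rows --motion '[[[-0.02, 0, 0.08], [0, 0, 0], -1], [[0, 0, 0.06], [0, 0, 0], -1], [[0, 0, 0.04], [0, 0, 0], -1], [[0, 0, 0.04], [0, 0, 0], -1], [[0, 0, 0], [0, 0, 0], -1], [[0, 0, 0], [0, 0, 0], -1]]'

```text
time_s: 9.75
ee_pos: [0.5822, 0.2785, 0.0657]
eef_rot: [3.141, 0.523, -2.815]
force: [-0.2, -0.5, -1.0]
grip_width: 0.035
grip_force: 25.0
```

```bash
python3 chk.py .0402 .0005 .0083 1|head -5; python3 -c "
from station import *;from h import *
print((np.array(get_obs()['force'])@D).round(1))"
```

```text
t 9.8 pos [0.5822 0.2785 0.0657] q [ 0.41  0.37  1.82 -0.09  0.44 -1.41] F [-0.2 -0.5 -1. ] w 0.035 gf 25.0
 turn(units) [ 0.   -0.01 -0.  ]  then shift [0.   0.   0.01]  now-frame shift [0.   0.   0.01]
tcp in deck mm [ 0.6 40.1  8.6]
cap 2154 [277. 225.] [-21.6  38.9  51.3] z 52.406152764084595
cap 1849 [277. 302.] [21.9 38.9 51.3] z 52.12868101216768
[-0.9 -0.3 -0.9]
```

>>> send_rows --motion '[[[0.08, 0, 0], [0, 0, 0], -1], [[0, 0, 0.02], [0, 0, 0], -1], [[0, 0, 0.02], [0, 0, 0], -1], [[0, 0, 0], [0, 0, 0], -1], [[0, 0, 0], [0, 0, 0], -1]]'

```text
time_s: 10.3
ee_pos: [0.5801, 0.278, 0.0638]
eef_rot: [3.141, 0.522, -2.815]
force: [-13.0, -2.1, 10.0]
grip_width: 0.0353
grip_force: 25.0
```

```bash
python3 chk.py .0402 .0005 .0083 1|head -5; python3 -c "
from station import *;from h import *
print((np.array(get_obs()['force'])@D).round(1))"
```

```text
t 10.3 pos [0.5801 0.278  0.0638] q [ 0.41  0.36  1.82 -0.1   0.44 -1.41] F [-13.   -2.1  10. ] w 0.0353 gf 25.0
 turn(units) [ 0.   -0.02 -0.  ]  then shift [-0.09 -0.01 -0.01]  now-frame shift [-0.09 -0.01 -0.01]
tcp in deck mm [-2.2 40.4  8. ]
cap 2162 [277. 224.] [-24.5  39.2  50.7] z 51.81896240713509
cap 1885 [277. 301.] [19.  39.2 50.7] z 51.793519827344845
[-6.5  1.2 15.7]
```

Seated with about 16 N contact. I'll release to a part opening and back out square to the deck.

>>> send_rows --motion '[[[0, 0, -0.01], [0, 0, 0], -1], [[0, 0, 0], [0, 0, 0], -0.1], [[0, 0, 0], [0, 0, 0], 0.1], [[0, 0, 0], [0, 0, 0], 0.1], [[0, 0, 0], [0, 0, 0], 0.1], [[0, 0, -0.4], [0, 0, 0], 0.1], [[0, 0, -0.8], [0, 0, 0], 0.1], [[0, 0, -1], [0, 0, 0], 0.1], [[0, 0, -1], [0, 0, 0], 0.1], [[0, 0, -1], [0, 0, 0], 0.1], [[0, 0, -1], [0, 0, 0], 0.1]]'

```text
time_s: 11.45
ee_pos: [0.5059, 0.2526, 0.2007]
eef_rot: [3.141, 0.523, -2.815]
force: [-0.4, 0.4, 0.3]
grip_width: 0.0521
grip_force: 0.0
```

```bash
python3 - <<'E'
from station import *;from h import *
plan(get_obs(),[.553,-.322,.16],tool(60.3,False))
c=camera("wrist"); Q=(cloud(c)-O)@D
m=((abs(Q[...,2]-.051)<.004)&(abs(Q[...,1]-.04)<.03)&(abs(Q[...,0])<.06)).astype(np.uint8)
n,l,st,ce=cv2.connectedComponentsWithStats(m)
for i in range(1,n):
  if st[i,4]>100: print("cap",st[i,4],(ondeck(c,ce[i],.051)[0]*1e3).round(1),np.median(Q[l==i],0)*1e3)
cv2.imwrite("pics/w3.png",c["pixels"][:,:,::-1])
E
```

```text
t 11.4 pos [0.5059 0.2526 0.2007] q [ 0.42  0.01  1.89 -0.07  0.72 -1.43] F [-0.4  0.4  0.3] w 0.0521 gf 0.0
 turn(units) [ 5.24  1.98 19.56]  then shift [-15.86  10.85   1.36]  now-frame shift [  4.71 -18.64  -1.16]
cap 644 [-24.6  39.4  51. ] [-24.50042011  39.18314677  51.70361659]
cap 584 [19.3 39.3 51. ] [19.26910141 39.16619159 51.65315427]
```

View pics/w3.png

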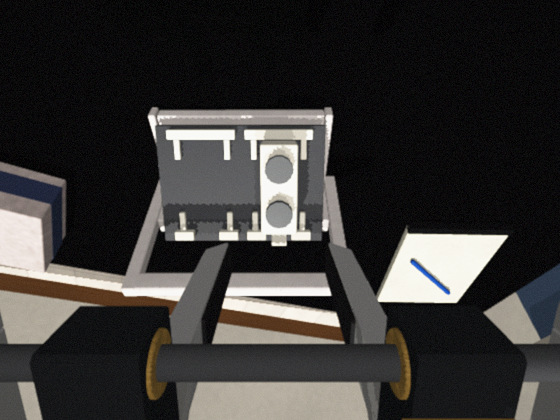

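The left bay is done: cartridge centre (-2.7, 39.3) mm in the deck frame, caps at (279,170) and (279,214), nose in the notch at (279,240). On to cartridge B.

>>> send_rows --motion '[[[0, -0.5, -0.2], [0, 0, 0], 0.1], [[0.2, -0.9, 0], [0, 0, 0], 0.5], [[0.2, -0.9, 0], [0, 0, 0], 1], [[0.3, -0.9, 0], [0, 0, 0], 1], [[0.3, -0.9, 0], [0, 0, 0], 1], [[0.3, -0.9, 0], [0, 0, 0], 1], [[0.3, -0.9, 0], [0, 0, 0], 1], [[0.3, -0.9, 0], [0, 0, 0], 1], [[0, -0.9, 0], [0, 0, 0], 1], [[0, -0.9, 0], [0, 0, 0], 1], [[0, -0.9, 0], [0, 0, 0], 1], [[0, -0.9, 0], [0, 0, 0], 1]]'

```text
time_s: 12.7
ee_pos: [0.5575, -0.0604, 0.1762]
eef_rot: [3.142, 0.523, -2.815]
force: [-0.0, 0.3, -0.3]
grip_width: 0.094
grip_force: 0.0
```

>>> send_rows --motion '[[[0, 0, 0], [0.24, 0.09, 0.89], 1], [[0, 0, 0], [0.24, 0.09, 0.89], 1], [[0, 0, 0], [0.24, 0.09, 0.89], 1], [[0, 0, 0], [0.24, 0.09, 0.89], 1], [[0, 0, 0], [0.24, 0.09, 0.89], 1], [[0, 0, 0], [0.24, 0.09, 0.89], 1], [[0, 0, 0], [0.24, 0.09, 0.89], 1], [[0, 0, 0], [0.24, 0.09, 0.89], 1], [[0, 0, 0], [0.24, 0.09, 0.89], 1], [[0, 0, 0], [0.24, 0.09, 0.89], 1], [[0, 0, 0], [0.24, 0.09, 0.89], 1]]'

```text
time_s: 13.8
ee_pos: [0.5572, -0.0592, 0.1762]
eef_rot: [2.956, 0.257, 2.206]
force: [-0.6, -0.5, 0.0]
grip_width: 0.0938
grip_force: 0.0
```

>>> send_rows --motion '[[[0, 0, 0], [0.24, 0.09, 0.89], 1], [[0, 0, 0], [0.24, 0.09, 0.89], 1], [[0, 0, 0], [0.24, 0.09, 0.89], 1], [[0, 0, 0], [0.24, 0.09, 0.89], 1], [[0, 0, 0], [0.24, 0.09, 0.89], 1], [[0, 0, 0], [0.24, 0.09, 0.89], 1], [[0, 0, 0], [0.24, 0.09, 0.89], 1], [[0, 0, 0], [0.24, 0.09, 0.89], 1], [[0, 0, 0], [0.24, 0.09, 0.89], 1], [[0, 0, 0], [0.24, 0.09, 0.89], 1], [[0, 0, 0], [0.24, 0.09, 0.89], 1]]'

```text
time_s: 14.9
ee_pos: [0.5573, -0.0592, 0.1761]
eef_rot: [-3.139, 0.003, 1.045]
force: [0.2, 0.7, 0.1]
grip_width: 0.0939
grip_force: 0.0
```

```bash
python3 -c "
from station import *;from h import *
plan(get_obs(),[.553,-.322,.16],tool(60.3,False))"
```

```text
t 14.9 pos [ 0.5573 -0.0592  0.1761] q [-0.17  0.32  1.48 -0.    1.34  0.36] F [0.2 0.7 0.1] w 0.0939 gf 0.0
 turn(units) [-0.02  0.02 -0.06]  then shift [-7.68  4.22  0.54]  now-frame shift [-7.65  4.28  0.55]
```

>>> send_rows --motion '[[[-0.5, 0.3, 0], [-0.02, 0.02, -0.06], 1], [[-0.9, 0.5, 0], [0, 0, 0], 1], [[-0.9, 0.5, 0], [0, 0, 0], 1], [[-0.9, 0.5, 0], [0, 0, 0], 1], [[-0.9, 0.5, 0], [0, 0, 0], 1], [[-0.9, 0.5, 0], [0, 0, 0], 1], [[-0.9, 0.5, 0], [0, 0, 0], 1], [[-0.9, 0.5, 0.1], [0, 0, 0], 1], [[-0.8, 0.4, 0.4], [0, 0, 0], 1], [[0, 0, 0], [0, 0, 0], 1], [[0, 0, 0], [0, 0, 0], 1]]'

```text
time_s: 16.0
ee_pos: [0.5544, -0.3198, 0.161]
eef_rot: [3.142, 0.001, 1.055]
force: [-0.5, 0.1, -0.5]
grip_width: 0.0938
grip_force: 0.0
```

```bash
python3 - <<'E'
from station import *;from h import *
plan(get_obs(),[.553,-.322,.008],tool(60.3,False))
c=camera('wrist')
P=cloud(c);z=P[...,2];m=((z>.046)&(z<.056)&(abs(P[...,0]-.55)<.08)&(abs(P[...,1]+.32)<.08)).astype(np.uint8)
n,l,st,ce=cv2.connectedComponentsWithStats(m)
g=[]
for i in range(1,n):
  if st[i,4]>100: g.append(onz(c,ce[i],.051)[0]); print(st[i,4],ce[i],g[-1])
d=g[0]-g[1]; print(np.mean(g,0),np.degrees(np.arctan2(d[1],d[0])))
m=(abs(P[...,0]-.66)<.08)&(abs(P[...,1]+.3)<.08)&(z>.1)&(z<.14); print("jar",m.sum(),cv2.minEnclosingCircle(P[m][:,:2].astype(np.float32)) if m.sum()>9 else "")
E
```

```text
t 16.0 pos [ 0.5544 -0.3198  0.161 ] q [-0.58  0.51  1.26 -0.    1.37 -0.06] F [-0.5  0.1 -0.5] w 0.0938 gf 0.0
 turn(units) [0.   0.01 0.02]  then shift [-0.09 -0.    5.1 ]  now-frame shift [-0.09 -0.01  5.1 ]
652 [277.46779141 176.34815951] [ 0.56431594 -0.30410317  0.051     ]
614 [276.88110749 221.43973941] [ 0.54222252 -0.34187195  0.051     ]
[ 0.55326923 -0.32298756  0.051     ] 59.67386169230236
jar 8043 ((0.68244868516922, -0.3057180941104889), 0.033232562243938446)
```

>>> send_rows --motion '[[[-0.11, 0, 0.5], [0, 0, 0.02], 1], [[0, 0, 0.8], [0, 0, 0], 1], [[0, 0, 0.9], [0, 0, 0], 1], [[0, 0, 0.9], [0, 0, 0], 1], [[0, 0, 0.8], [0, 0, 0], 1], [[0, 0, 0.7], [0, 0, 0], 1], [[0, 0, 0.4], [0, 0, 0], 1], [[0, 0, 0.1], [0, 0, 0], 1], [[0, 0, 0], [0, 0, 0], 0.5], [[0, 0, 0], [0, 0, 0], -0.1], [[0, 0, 0], [0, 0, 0], -1], [[0, 0, 0], [0, 0, 0], -1]]'

```text
time_s: 17.25
ee_pos: [0.5534, -0.3231, 0.0085]
eef_rot: [3.14, 0.001, 1.054]
force: [0.5, -0.8, -0.2]
grip_width: 0.0655
grip_force: 0.0
```

>>> send_rows --motion '[[[0, 0, 0], [0, 0, 0], -1], [[0, 0, 0], [0, 0, 0], -1], [[0, 0, 0], [0, 0, 0], -1], [[0, 0, 0], [0, 0, 0], -1], [[0, 0, 0], [0, 0, 0], -1], [[0, 0, 0], [0, 0, 0], -1], [[0, 0, 0], [0, 0, 0], -1], [[0, 0, 0], [0, 0, 0], -1]]'

```text
time_s: 18.05
ee_pos: [0.5531, -0.3229, 0.0078]
eef_rot: [3.141, 0.001, 1.054]
force: [-0.3, 0.9, 1.4]
grip_width: 0.0351
grip_force: 25.0
```

```bash
python3 -c "
from station import *;from h import *
plan(get_obs(),[.553,-.322,.008],tool(60.3,False))"
```

```text
t 18.1 pos [ 0.5531 -0.3229  0.0078] q [-0.59  0.67  1.39 -0.    1.09 -0.07] F [-0.3  0.9  1.4] w 0.0351 gf 25.0
 turn(units) [0.   0.01 0.01]  then shift [ 0.02 -0.02 -0.01]  now-frame shift [ 0.02 -0.02 -0.01]
```

Gripped. I'll lift straight up.

>>> send_rows --motion '[[[0, 0, -0.3], [0, 0, 0], -1], [[0, 0, -0.7], [0, 0, 0], -1], [[0, 0, -1], [0, 0, 0], -1], [[0, 0, -1], [0, 0, 0], -1], [[0, 0, -1], [0, 0, 0], -1], [[0, 0, -1], [0, 0, 0], -1], [[0, 0, -1], [0, 0, 0], -1], [[0, 0, -0.5], [0, 0, 0], -1]]'

```text
time_s: 18.85
ee_pos: [0.5536, -0.323, 0.2065]
eef_rot: [3.137, 0.001, 1.054]
force: [0.5, 0.2, -1.5]
grip_width: 0.035
grip_force: 25.0
```

```bash
python3 -c "
from station import *;from h import *
plan(get_obs(),O+D@[-.02,-.04,.10],tool(0,False,True))"
```

```text
t 18.9 pos [ 0.5536 -0.323   0.2065] q [-0.58  0.49  1.19 -0.    1.46 -0.07] F [ 0.5  0.2 -1.5] w 0.035 gf 25.0
 turn(units) [-1.55  4.16  5.92]  then shift [  3.33 -16.01   4.69]  now-frame shift [14.54 -8.5   2.34]
```

>>> send_rows --motion '[[[0, 0, 0], [-0.19, 0.52, 0.74], -1], [[0, 0, 0], [-0.19, 0.52, 0.74], -1], [[0, 0, 0], [-0.19, 0.52, 0.74], -1], [[0, 0, 0], [-0.19, 0.52, 0.74], -1], [[0, 0, 0], [-0.19, 0.52, 0.74], -1], [[0, 0, 0], [-0.2, 0.52, 0.74], -1], [[0, 0, 0], [-0.2, 0.52, 0.74], -1], [[0, 0, 0], [-0.2, 0.52, 0.74], -1], [[0, -0.5, 0], [0, 0, 0], -1], [[0, -0.9, 0], [0, 0, 0], -1], [[0, -0.9, 0], [0, 0, 0], -1], [[0, -0.9, 0], [0, 0, 0], -1]]'

```text
time_s: 20.05
ee_pos: [0.5217, -0.2308, 0.2035]
eef_rot: [-3.139, -0.52, 0.326]
force: [1.1, 0.7, -1.0]
grip_width: 0.0352
grip_force: 25.0
```

>>> send_rows --motion '[[[0, -0.9, 0], [0, 0, 0], -1], [[0, -0.9, 0], [0, 0, 0], -1], [[0, -0.9, 0], [0, 0, 0], -1], [[0, -0.9, 0], [0, 0, 0], -1], [[0, -0.9, 0], [0, 0, 0], -1], [[0, -0.9, 0], [0, 0, 0], -1], [[0, -0.9, 0], [0, 0, 0], -1], [[0, -0.9, 0], [0, 0, 0], -1], [[0, -0.9, 0], [0, 0, 0], -1], [[0, -0.9, 0], [0, 0, 0], -1], [[0, -0.9, 0], [0, 0, 0], -1], [[0, -0.9, 0], [0, 0, 0], -1]]'

```text
time_s: 21.25
ee_pos: [0.4177, 0.076, 0.2045]
eef_rot: [-3.139, -0.521, 0.326]
force: [0.3, 0.0, -2.1]
grip_width: 0.035
grip_force: 25.0
```

```bash
python3 -c "
from station import *;from h import *
plan(get_obs(),O+D@[-.02,-.04,.10],tool(0,False,True))"
```

```text
t 21.2 pos [0.4177 0.076  0.2045] q [-0.03 -0.36  2.18  0.24  0.84  1.09] F [ 0.3  0.  -2.1] w 0.035 gf 25.0
 turn(units) [-0.01  0.02 -0.01]  then shift [ 3.38 -1.96  4.64]  now-frame shift [ 3.38 -1.96  4.63]
```

>>> send_rows --motion '[[[0.4, -0.6, 0.3], [-0.01, 0.02, -0.01], -1], [[0.6, -0.7, 0.7], [0, 0, 0], -1], [[0.6, -0.66, 0.7], [0, 0, 0], -1], [[0.6, 0, 0.8], [0, 0, 0], -1], [[0.6, 0, 0.8], [0, 0, 0], -1], [[0.5, 0, 0.8], [0, 0, 0], -1], [[0, 0, 0.8], [0, 0, 0], -1], [[0, 0, 0.7], [0, 0, 0], -1], [[0, 0, 0.4], [0, 0, 0], -1], [[0, 0, 0.2], [0, 0, 0], -1], [[0, 0, 0], [0, 0, 0], -1], [[0, 0, 0], [0, 0, 0], -1]]'

```text
time_s: 22.45
ee_pos: [0.5686, 0.1883, 0.0931]
eef_rot: [-3.141, -0.524, 0.327]
force: [0.4, 0.2, -0.8]
grip_width: 0.0354
grip_force: 25.0
```

```bash
python3 chk.py -.04 -.002 .03 0; python3 -c "
from station import *
import cv2
cv2.imwrite('pics/w4.png',camera('wrist')['pixels'][:,:,::-1])"
```

```text
t 22.4 pos [0.5686 0.1883 0.0931] q [0.24 0.23 1.93 0.1  0.47 1.4 ] F [ 0.4  0.2 -0.8] w 0.0354 gf 25.0
 turn(units) [-0.  0. -0.]  then shift [ 0.66 -0.03  0.77]  now-frame shift [ 0.66 -0.03  0.77]
tcp in deck mm [-21.9 -41.   53.2]
cap 2156 [278. 227.] [  1.5 -41.9  95.9] z 97.02311378609693
cap 1884 [277. 304.] [-42.2 -41.5  95.9] z 97.15897166146314
feat 561 x [41.6 60.8] y [54.2 73.7]
feat 671 x [31.7 60.8] y [ 5.1 24.7]
feat 657 x [31.7 60.8] y [-25.4  -6.1]
feat 641 x [31.7 60.8] y [-74.2 -55. ]
feat 549 x [-58.2 -28.6] y [ 5.7 26.7]
feat 106 x [-42.6 -28.1] y [-15.8 -11.6]
```

View pics/w4.png

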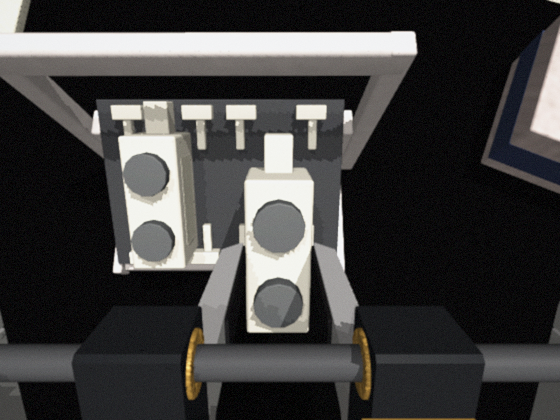

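The wrist view shows cartridge 1 in the left bay with its nose in the notch at (157,112). Cartridge 2 is held straight over the right bay, nose at (279,150) pointing to its notch.

>>> send_rows --motion '[[[0, -0.04, 0.4], [0, 0, 0], -1], [[0, 0, 0.4], [0, 0, 0], -1], [[0.3, 0, 0], [0, 0, 0], -1], [[0.3, 0, 0], [0, 0, 0], -1], [[0, 0, 0.2], [0, 0, 0], -1], [[0, 0, 0.2], [0, 0, 0], -1], [[0, 0, 0.05], [0, 0, 0], -1], [[0, 0, 0], [0, 0, 0], -1], [[0, 0, 0], [0, 0, 0], -1]]'

```text
time_s: 23.45
ee_pos: [0.6004, 0.2004, 0.0685]
eef_rot: [-3.141, -0.522, 0.327]
force: [0.2, 0.7, -2.3]
grip_width: 0.0352
grip_force: 25.0
```

```bash
python3 chk.py -.0397 -.004 .0083 0
```

```text
t 23.4 pos [0.6004 0.2004 0.0685] q [0.24 0.33 1.85 0.1  0.44 1.41] F [ 0.2  0.7 -2.3] w 0.0352 gf 25.0
 turn(units) [-0.01  0.01 -0.  ]  then shift [ 0.02 -0.    0.22]  now-frame shift [ 0.02 -0.    0.22]
tcp in deck mm [ -4.7 -39.7  14.9]
cap 2164 [278. 227.] [ 18.7 -40.6  57.6] z 58.84270454163527
cap 1874 [277. 304.] [-24.9 -40.3  57.6] z 58.74712903463895
feat 750 x [40.  60.8] y [54.1 73.7]
feat 876 x [32.2 60.9] y [ 5.2 24.8]
feat 864 x [32.  60.9] y [-25.6  -6.1]
feat 856 x [32. 61.] y [-74.1 -55.1]
feat 427 x [-54.7 -28.2] y [10.9 24.5]
feat 113 x [-58.4 -42. ] y [-66.4 -62. ]
feat 77 x [-58.1 -46.4] y [-18.  -14.4]
```

>>> send_rows --motion '[[[0.02, 0, 0.08], [0, 0, 0], -1], [[0, 0, 0.06], [0, 0, 0], -1], [[0, 0, 0.04], [0, 0, 0], -1], [[0, 0, 0.03], [0, 0, 0], -1], [[0, 0, 0.02], [0, 0, 0], -1], [[0, 0, 0.01], [0, 0, 0], -1], [[0, 0, 0], [0, 0, 0], -1], [[0, 0, 0], [0, 0, 0], -1]]'

```text
time_s: 24.3
ee_pos: [0.6043, 0.2017, 0.0627]
eef_rot: [-3.141, -0.522, 0.327]
force: [-3.7, -0.4, 1.2]
grip_width: 0.0354
grip_force: 25.0
```

```bash
python3 chk.py -.0397 -.004 .0083 0|head -5; python3 -c "
from station import *;from h import *
print((np.array(get_obs()['force'])@D).round(1))"
```

```text
t 24.3 pos [0.6043 0.2017 0.0627] q [0.24 0.35 1.84 0.1  0.43 1.41] F [-3.7 -0.4  1.2] w 0.0354 gf 25.0
 turn(units) [-0.01  0.01 -0.  ]  then shift [ 0.    0.   -0.02]  now-frame shift [ 0.    0.   -0.02]
tcp in deck mm [ -4.1 -39.7   7.8]
cap 2163 [278. 227.] [ 19.4 -40.6  50.5] z 51.717187689095695
cap 1874 [277. 304.] [-24.3 -40.2  50.5] z 51.716250336280616
[-2.4  1.3  2.8]
```

>>> send_rows --motion '[[[0, 0, 0.01], [0, 0, 0], -1], [[0, 0, 0.01], [0, 0, 0], -1], [[0, 0, 0], [0, 0, 0], -1]]'

```text
time_s: 24.65
ee_pos: [0.6044, 0.2019, 0.0626]
eef_rot: [-3.141, -0.522, 0.327]
force: [-12.7, -2.6, 10.3]
grip_width: 0.0349
grip_force: 25.0
```

```bash
python3 -c "
from station import *;from h import *
print((np.array(get_obs()['force'])@D).round(1))"
```

```text
[-5.9  1.6 15.4]
```

>>> send_rows --motion '[[[0, 0, -0.01], [0, 0, 0], -1], [[0, 0, 0], [0, 0, 0], -0.1], [[0, 0, 0], [0, 0, 0], 0.1], [[0, 0, 0], [0, 0, 0], 0.1], [[0, 0, 0], [0, 0, 0], 0.1], [[0, 0, -0.4], [0, 0, 0], 0.1], [[0, 0, -0.8], [0, 0, 0], 0.1], [[0, 0, -1], [0, 0, 0], 0.1], [[0, 0, -1], [0, 0, 0], 0.1], [[0, 0, -1], [0, 0, 0], 0.1], [[0, 0, -1], [0, 0, 0], 0.1], [[0, 0, 0], [0, 0, 0], 0.1]]'

```text
time_s: 25.85
ee_pos: [0.531, 0.1766, 0.2022]
eef_rot: [-3.141, -0.529, 0.327]
force: [0.2, 0.1, -0.4]
grip_width: 0.0519
grip_force: 0.0
```

```bash
python3 - <<'E'
from station import *;from h import *
import pickle
c=camera("wrist"); P=cloud(c);Q=(P-O)@D
m=((abs(Q[...,2]-.051)<.004)&(abs(Q[...,1])<.07)&(abs(Q[...,0])<.06)).astype(np.uint8)
n,l,st,ce=cv2.connectedComponentsWithStats(m)
for i in range(1,n):
  if st[i,4]>100: print("cap",st[i,4],(ondeck(c,ce[i],.051)[0]*1e3).round(1),np.median(Q[l==i],0)*1e3)
cv2.imwrite("pics/w5.png",c["pixels"][:,:,::-1])
t=camera("top"); s=pickle.load(open("s0.pkl","rb"))["top"]
d=(cv2.absdiff(t["pixels"],s["pixels"]).max(2)>60).astype(np.uint8)
for nm,(a,b,e,f) in dict(box=(240,105,335,165),jar=(350,140,392,185),tape=(200,255,242,295)).items(): print(nm,d[b:f,a:e].sum())
cv2.imwrite("pics/top5.png",t["pixels"][:,:,::-1])
E
```

```text
cap 643 [19.7 39.5 51. ] [19.70054194 39.49171547 51.46353847]
cap 630 [ 18.5 -40.2  51. ] [ 18.4882081  -40.15687276  51.52973151]
cap 588 [-24.1  39.6  51. ] [-23.82411485  39.49603549  51.52836684]
cap 580 [-25.3 -39.9  51. ] [-25.01282982 -40.127403    51.58397708]
box 0
jar 0
tape 110
```

View pics/w5.png

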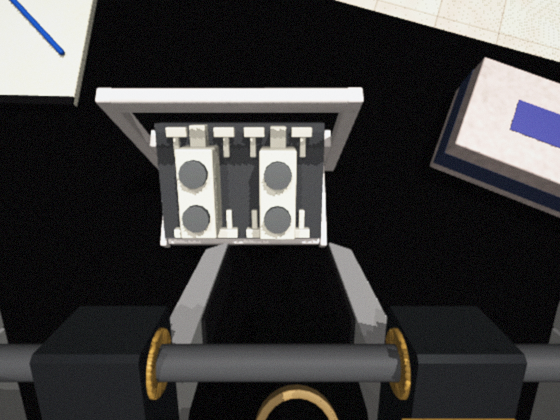

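Both cartridges lie flat (all four caps about 51.5 mm above the deck), with noses in the notches at (197,135) and (278,135). The box and jar are unchanged. The tape difference is only the arm covering it, since nothing went near the tape. Handing in.

```bash
python3 -c "
from station import *
print(hand_in())"
```

```text
the job is handed in; nothing more can be done
None
```

Both cartridges are lying flush in their bays with caps outward and noses up-slope in the notches; the glove box and jar are unmoved, the arm never went near the tape roll (it hid the roll from my final top-view check), and the job was handed in at about 26 s.

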